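Set the sliding leg of a drawer-runner jig and close its cam lever

ROBOT

A 6-joint arm with a two-finger parallel gripper is mounted at the origin on the work surface. World frame = base frame: x ahead of the robot, y to its left, z up, the work surface at z = 0. Lengths are in m, angles in degrees, forces in N, time in s.
With the tool pointing down it reaches from about 0.325 to 0.9 m from the base axis. Payload 6.1 kg.
Tool frame: the origin (TCP) lies at the very end of the fingers, on their centre line; the grasp point (between the pads) lies 19 mm behind it; z points along the fingers, y is the line along which they close (so a half turn about z gives the same grasp; the last joint's range is limited). The gripper opens to 87 mm and grips with 3 to 60 N. Pads are 19 mm wide; open, the fingers measure 117 mm over their backs; the gripper's body (75 mm by 190 mm) begins 51 mm behind the grasp point.
Start: joints at [-75.292, 12.628, 87.462, -0, 79.91, -7.225], TCP at [0.233, -0.58, 0.223] pointing down, gripper open.
Joint ranges: [-170.65, 170.65], [-52.31, 119.04], [5.05, 147.46], [-71.25, 251.25], [11.57, 151.72], [-153.62, 153.62]. Speed limits (degrees/s): [147.25, 147.25, 172.46, 180, 180, 180].

INTERFACE

Orientations are given as [roll, pitch, yaw] about the fixed x, y, z axes, in that order (R = Rz(yaw) Ry(pitch) Rx(roll)).
In Python, from workcell import r gives the robot as it stands.
- The arm moves only by the tool servo_tool, never from a script. Its arguments are lists of equal length, an entry for each row: "xyz": the shift along the tool's x, y, z in mm, a list of three; "turn": the turn about the tool's z in degrees; "grip": the opening in per cent of the stroke, from 0 (shut) to 100 (fully open). In form: {"xyz": [[x, y, z], ...], "turn": [turn, ...], "grip": [grip, ...]}. A call has 1 to 12 rows; each row is the pose to reach, as a shift and turn from the pose commanded when the call began, along the tool's axes at that moment; what a row does not reach only later rows make up. A row lasts 1/12 s, in which the tool goes at most 41.7 mm and 7.16 degrees, less where a joint would pass 70% of its speed; a pose out of reach is approached as far as the arm can. A call with a gripper value outside its range is refused whole. The fingers move at their own pace and stop on an object; "grip_force" is the grip in N (left out, the last holds). Time passes only in rows, so rows that repeat a pose let the fingers close. It gives the time, the measured TCP pose, the force, the opening and the grip force at its end, in the units of the state.
- r.read_state(): the state, without advancing time (a new reading comes with each control period).
- r.camera(name): name is "scene" or "top" or "wrist"; returns a dict with "frame" (384x512x3 uint8, red, green, blue), "vfov" (degrees; the focal length in pixels is half the picture's height over the tangent of half this angle, whatever the lens; pixels are square), "cx", "cy" (the principal point, pixels), "world_from_camera" (4x4, takes a point from camera to world coordinates); the wrist camera has in their place "tool_from_camera" (4x4, takes a point from camera to tool coordinates, whose origin is the TCP and whose axes are the flange's). Camera axes: x right, y up, looking along -z (the intrinsics and any distortion apply to the point x, -y, -z); pixel columns grow to the right and rows downward; lengths in m; the calibration is good to about 2 mm. A picture is of the moment at which its call begins: read the wrist's pose just before it. There is no depth.
- r.sign_off(): hands the job in; it is judged then, once.
Trained networks look in the newest picture that a camera, given by its name, has taken for a name from the list of things; names that differ only in an ending like _2 or _b are one class to them, and where a whole thing is asked for, a point or a joint stands for the part that bears it (a point fixed in the world has none). Each returns a list of dicts, best first, with "score" (0 to 1); they miss things now and then, are a little off and sometimes report something else, mostly with a low value. They report only what shows in the picture. A call takes as long as a camera call. They do not tell look-alikes from the thing itself.
- r.cut_out(thing, camera): "region" (384x512 bool, what is visible of it).
- r.landmark_of(thing, camera): "centre" ([x, y, z] in m, in world coordinates, good to about 4 mm: a listed point, or the origin of a listed thing).
The state is a dict: "clock": time; "qpos": joint angles; "dq": joint speeds; "effort": joint torques, N m; "eef_pos": TCP position; "orientation": TCP orientation; "wrist_force": force on the tool from outside, world axes, zero at the start; "moment": the same for the moment, N m; "opening": finger opening in m; "grasp_force": force on a finger pad.
Only numpy, scipy, OpenCV 4.12 (cv2) and the standard library are available. Lean on these libraries where they do the work, as an engineer would, in place of code of your own. Each camera call takes 0.05 s, during which the arm holds its last target. There are 200 camera calls.

TASK

On the drawer-runner jig, knock the brass spring pin fully home with the mallet, then stand the mallet upright on the bench again and let go of it. Next take the blue sliding leg, draw it along the rail against its spring until its white pointer is level with the red mark and, still holding it there, press its orange cam lever down fully closed. Finish while holding the leg at the mark (do not let go of it), and leave the other things on the bench alone.

Things in the scene. Friction and masses are not known exactly. Their poses are not given: they have to be found in the camera images.
- jig: Green plate fixed to the bench, 130 mm (its x) by 400 mm (its y), 12 mm thick, with a steel rail along its y. Origin at bench level on the rail's centre line; the plate reaches from y -210 to +190 mm. At y -180 mm stands a dark steel pin block, 50 by 50 mm, top 45 mm above the bench.
- spring_pin: Brass split spring pin, 16 mm across, upright in the dark pin block at the jig's -y end. At the start its top is 12 to 15 mm above the block; home, 1 mm above it. It goes straight down under about 6 to 10 N and stays where driven. Use the mallet: the bare fingers or arm must not touch it. Origin on its axis, 15 mm below its top.
- pin_top (a point): Centre of the top face of the spring pin; 57 to 60 mm above the bench at the start, 46 mm when home.
- mallet: Loose 0.45 kg mallet standing on its striking face: yellow head with black rubber ends, 60 (its x) by 46 (its y) by 84 mm tall; wooden handle 24 mm thick, level at 42 mm height, towards its -x to 200 mm from the head's centre. Origin at the centre of the lower face, z up. Gripped from above across the head's 46 mm, the hand is right above the striking face.
- leg: Blue upright blade, 14 mm thick (jig's y), 30 mm wide (jig's x), from 42 to 114 mm above the bench. Origin at its foot's centre, axes as the jig's. It rides an aluminium slide (deck at its foot) along the jig's y only, 130 mm from the start stop (jig y -60 mm) towards +y; a spring pulls it back with 5 to 6 N when let go. Grip it across its thickness, from above.
- pointer (a point): White pointer, 4 mm wide, on the slide, exactly level (jig's y) with the middle of the blade, on the jig's +x side, 32 mm above the bench.
- mark: Red upright marker, 12 by 4 mm, 22 mm tall, on the jig plate by the black scale strip on the jig's +x side. Origin under its centre, 12 mm above the bench; axes as the jig's. The leg is at the mark when pointer and mark are level along the jig's y. It lies 50 to 120 mm from the leg's start stop, towards +y.
- cam_lever (a joint): Angle of the orange cam lever on the slide: 0 closed (level), 0.30 to 0.38 rad at the start (free end raised). Hinge along the jig's x, 70 mm from the blade's middle on its +y side; 34 mm wide; its free end is 3 mm (closed) to 7 mm (open) from the blade's +y face, under a finger that holds the blade: slide the finger down to press it. About 4 N closes it; it stays where left.
- lever_tip (a point): Top of the free end of the cam lever: 58 mm above the bench when closed, 74 to 79 mm when open at the start.
- screwdriver: Bystander: loose screwdriver lying on the bench. Leave it where it is.
- screw_tin: Bystander: closed tin of screws, 60 mm across, 75 mm tall. Leave it where it is.
- drawer_pull: Bystander: dark steel bow handle of a drawer, 115 mm long, 35 mm tall. Leave it where it is.
- label_frame: Bystander: flat brass label frame, 60 by 80 by 6 mm. Leave it where it is.
- lock_barrel: Bystander: brass lock barrel standing upright, 28 mm across, 34 mm tall. Leave it where it is.
- screw_tray: Bystander: grey divided tray, 110 by 160 by 35 mm. Leave it where it is.
Things that resemble listed ones, but are neither listed nor needed, are in the scene too. Leave any green or pink look-alike of the mallet alone.

How it is judged:
By the outcome, as a careful person would: the job done as asked, in the order asked, and still so for the second after the job is handed in, while the arm keeps its last pose, push and grip.
It also fails if it takes over 54 s, if anything falls off the work surface, if the arm or the gripper's body presses on something with over 40 N, if the wrist force passes 120 N, or if a joint passes its speed limit or range.

## Working session

There is one attempt and no reset: what is moved stays moved. The work goes in short steps, Python scripts to look and compute and a tool call to move; the robot and the scene stay as the last step left them, time stands still between calls to the robot, and variables do not carry over. Pictures are saved under pics/ and viewed, at most 10 in all, crops included, and the job is handed in when it is done.

Besides the shell and the picture viewer there is one more tool, called after ">>>" in YAML: its name, and indented under it one key for each argument. servo_tool: Moves the arm, as the interface text tells. Its arguments: {"type":"object","properties":{"xyz":{"type":"array","items":{"type":"array","items":{"type":"number"}}},"turn":{"type":"array","items":{"type":"number"}},"grip":{"type":"array","items":{"type":"number"}},"grip_force":{"type":"number"}},"required":["xyz","turn","grip"]}

```bash
mkdir -p pics
cat > h.py <<'E'
import numpy as np, cv2
from workcell import r
def save(f,n): cv2.imwrite('pics/'+n+'.png',cv2.cvtColor(f,cv2.COLOR_RGB2BGR))
def ray(c,u,v):
    f=192/np.tan(np.radians(c['vfov']/2)); T=np.array(c['world_from_camera'])
    d=T[:3,:3]@np.array([(u-c['cx'])/f,-(v-c['cy'])/f,-1]); return T[:3,3],d
def atz(c,u,v,z):
    o,d=ray(c,u,v); return o+d*(z-o[2])/d[2]
def proj(c,p):
    f=192/np.tan(np.radians(c['vfov']/2)); T=np.array(c['world_from_camera'])
    q=T[:3,:3].T@(np.array(p)-T[:3,3]); return c['cx']+f*q[0]/-q[2], c['cy']-f*q[1]/-q[2]
E
python3 - <<'E'
from h import *
s=r.read_state(); print({k:np.round(v,3).tolist() for k,v in s.items()})
fr=[]
for n in ('top','scene'):
    c=r.camera(n); save(c['frame'],n+'0'); print(n,[k for k in c],c['vfov'],np.round(c['world_from_camera'],3).tolist())
    for t in ['jig','spring_pin','pin_top','mallet','leg','pointer','mark','lever_tip']:
        print(t,[(round(d['score'],2),np.round(d['centre'],4).tolist(),np.round(proj(c,d['centre'])).tolist()) for d in r.landmark_of(t,n)[:4]])
E
```

```text
{'clock': 0.0, 'qpos': [-75.294, 12.674, 87.525, -0.002, 79.911, -7.228], 'dq': [-0.007, 0.015, 0.012, 0.032, 0.112, -0.016], 'effort': [0.001, -49.461, -38.738, 0.07, 0.057, -0.0], 'eef_pos': [0.233, -0.579, 0.221], 'orientation': [-179.89, -0.012, 21.934], 'wrist_force': [0.756, -0.172, 0.304], 'moment': [0.01, -0.006, 0.012], 'grasp_force': 0.0, 'opening': 0.087}
top ['frame', 'vfov', 'cx', 'cy', 'world_from_camera'] 42.291765780004596 [[0.021, 0.993, -0.118, 0.328], [-1.0, 0.022, 0.011, 0.061], [0.014, 0.117, 0.993, 1.577], [0.0, 0.0, 0.0, 1.0]]
jig [(0.75, [0.5447, 0.0615, 0.0047], [247.0, 183.0])]
spring_pin [(0.42, [0.538, -0.117, 0.0448], [304.0, 184.0])]
pin_top [(0.5, [0.538, -0.118, 0.0531], [305.0, 184.0]), (0.18, [0.5424, 0.0014, 0.0395], [266.0, 182.0])]
mallet [(0.67, [0.2766, 0.1153, 0.0006], [228.0, 267.0]), (0.61, [0.2156, -0.241, 0.0016], [341.0, 289.0])]
leg [(0.71, [0.5443, 0.0003, 0.0429], [267.0, 182.0])]
pointer [(0.68, [0.5904, -0.0006, 0.0264], [267.0, 168.0])]
mark []
lever_tip [(0.5, [0.5478, 0.0217, 0.0751], [260.0, 179.0])]
scene ['frame', 'vfov', 'cx', 'cy', 'world_from_camera'] 44.2040368557042 [[-0.89, -0.294, 0.347, 0.959], [0.455, -0.585, 0.671, 0.934], [0.006, 0.756, 0.655, 0.929], [0.0, 0.0, 0.0, 1.0]]
jig [(0.59, [0.5457, 0.0634, 0.0031], [243.0, 216.0])]
spring_pin [(0.6, [0.5423, -0.118, 0.0413], [217.0, 169.0])]
pin_top [(0.42, [0.5365, -0.1184, 0.0582], [219.0, 164.0])]
mallet [(0.81, [0.2145, -0.2365, -0.0007], [290.0, 134.0]), (0.71, [0.2807, 0.1197, 0.0016], [332.0, 200.0]), (0.7, [0.5323, -0.3391, 0.0045], [194.0, 141.0]), (0.62, [0.7163, -0.2765, 0.0043], [148.0, 166.0])]
leg []
pointer [(0.6, [0.5895, -0.0005, 0.0284], [219.0, 200.0])]
mark [(0.48, [0.5996, 0.0541, 0.0115], [224.0, 217.0])]
lever_tip [(0.53, [0.5479, 0.0178, 0.0733], [235.0, 188.0])]
```

Run:
```python
from h import *
a=cv2.imread('pics/top0.png')
cv2.imwrite('pics/top1.png',cv2.resize(a[120:340,170:430],None,fx=2.7,fy=2.7,interpolation=cv2.INTER_CUBIC))
a=cv2.imread('pics/scene0.png'); cv2.imwrite('pics/scene1.png',cv2.resize(a,None,fx=1.5,fy=1.5))
```

```text
(no output)
```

View pics/top1.png

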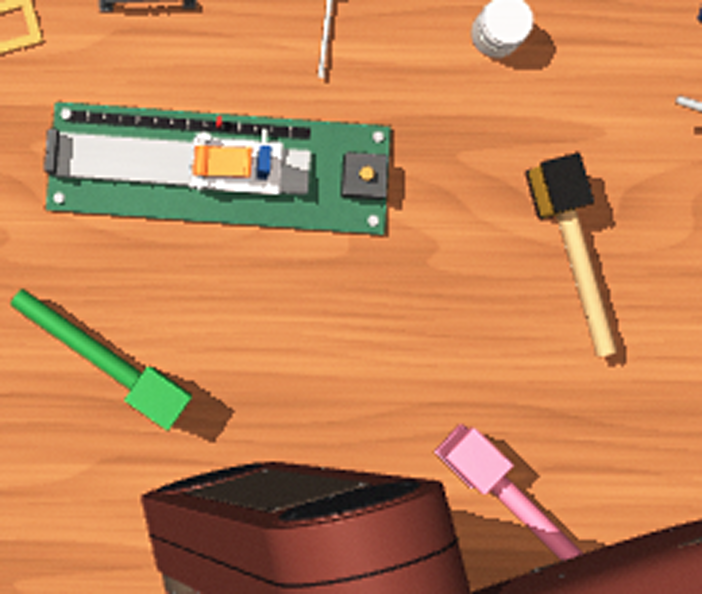

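View pics/scene1.png

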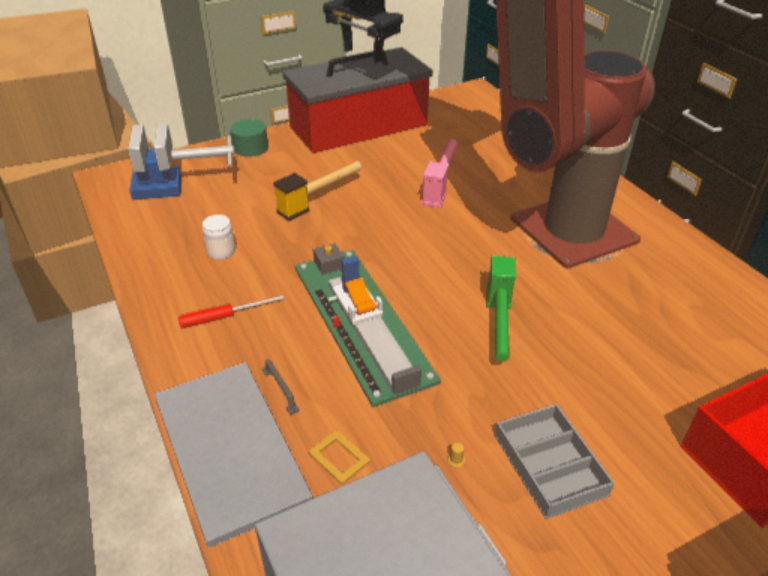

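The pictures show one yellow/black mallet at scene1 px (291,195) and top1 px (562,185). Its look-alikes are the green one at scene1 (503,290) and the pink one at scene1 (435,185). I choose the yellow one and will check it with the wrist camera on the way. The pin block is at top1 (366,175), the blue leg at (264,160) and the red mark at (219,122).

>>> servo_tool:
  xyz:
    - [33,-10,0]
    - [67,-20,0]
    - [100,-30,0]
    - [133,-40,0]
    - [167,-50,0]
    - [200,-61,0]
    - [234,-71,0]
    - [267,-81,0]
    - [300,-91,0]
    - [334,-101,0]
    - [367,-111,0]
    - [367,-111,0]
  turn: [1,2,3,4,5,6,7,8,8,8,8,8]
  grip: [100,100,100,100,100,100,100,100,100,100,100,100]

```text
clock: 1.9
eef_pos: [0.5366, -0.3352, 0.2226]
orientation: [-179.9, -0.2, 14.2]
wrist_force: [-0.2, 0.1, 0.8]
opening: 0.0865
grasp_force: 0.0
```

```bash
cat >> h.py <<'E'
from scipy.spatial.transform import Rotation as Ro
def wcam():
    s=r.read_state(); c=r.camera('wrist'); T=np.eye(4)
    T[:3,:3]=Ro.from_euler('xyz',s['orientation'],degrees=True).as_matrix(); T[:3,3]=s['eef_pos']
    c['world_from_camera']=T@np.array(c['tool_from_camera']); return s,c
def lm(t,n,c):
    L=r.landmark_of(t,n)[:3]
    print(t,[(round(d['score'],2),np.round(d['centre'],4).tolist(),np.round(proj(c,d['centre'])).tolist()) for d in L]); return L
def totool(s,p):
    R=Ro.from_euler('xyz',s['orientation'],degrees=True).as_matrix()
    return np.round(R.T@(np.array(p)-s['eef_pos'])*1000,1)
E
python3 - <<'E'
from h import *
s,c=wcam(); save(c['frame'],'w1'); print(s['clock'],s['eef_pos'],s['orientation'],c['vfov'],np.round(c['tool_from_camera'],3).tolist())
lm('mallet','wrist',c)
c=r.camera('top');save(c['frame'],'top2');lm('mallet','top',c);lm('pin_top','top',c);lm('mark','top',c)
hsv=cv2.cvtColor(c['frame'],cv2.COLOR_RGB2HSV)
E
```

```text
1.9 [ 0.53660851 -0.33519807  0.22255209] [-1.79930438e+02 -1.53251383e-01  1.42234326e+01] 58.21258214584998 [[-0.0, 0.964, 0.264, 0.072], [1.0, 0.0, 0.001, -0.001], [0.001, 0.264, -0.964, -0.162], [0.0, 0.0, 0.0, 1.0]]
mallet [(0.65, [0.5378, -0.1187, 0.0455], [36.0, 116.0]), (0.56, [0.5296, -0.3384, -0.0001], [255.0, 169.0])]
mallet [(0.62, [0.2751, 0.1145, 0.0015], [228.0, 268.0]), (0.32, [0.757, -0.0788, -0.0007], [291.0, 120.0])]
pin_top [(0.42, [0.5486, 0.0199, 0.0781], [261.0, 179.0]), (0.37, [0.5375, -0.1172, 0.0554], [305.0, 184.0])]
mark [(0.47, [0.5421, 0.0015, 0.0416], [266.0, 182.0])]
```

View pics/w1.png

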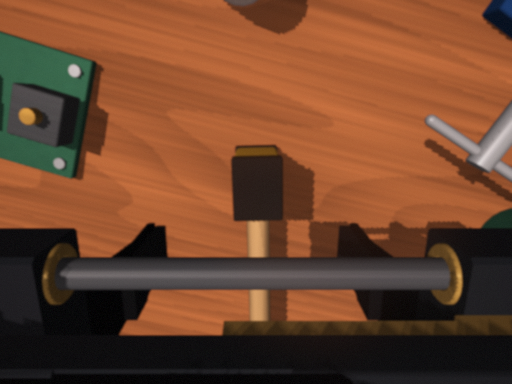

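The wrist view shows the black-ended yellow head with its top face at px (257,187), and the wooden handle going straight down the picture at column 258. So this is the right mallet and the hand is aligned to it. The pin top is at (28,116) on the dark block.

Run:
```python
from h import *
s,c=wcam()
for u,v,z in [(232,155,.084),(277,155,.084),(232,220,.084),(283,220,.084),(257,187,.084),(28,116,.0585),(258,300,.054)]:
    p=atz(c,u,v,z); print(u,v,np.round(p,4),totool(s,p))
print(s['orientation'])
```

```text
232 155 [ 0.5481 -0.317   0.084 ] [ 21.9 -19.  138.5]
277 155 [ 0.5576 -0.3555  0.084 ] [ 21.9  20.6 138.5]
232 220 [ 0.4889 -0.3306  0.084 ] [-38.9 -20.  138.5]
283 220 [ 0.5002 -0.3765  0.084 ] [-38.9  27.3 138.5]
257 187 [ 0.5252 -0.3455  0.084 ] [ -7.2   3.1 138.5]
28 116 [ 0.534  -0.1248  0.0585] [  54.2 -209.1  164. ]
258 300 [ 0.3943 -0.3797  0.054 ] [-142.5    5.   168.6]
[1.79993579e+02 1.95745419e-02 1.38427077e+01]
```

>>> servo_tool:
  xyz:
    - [-2,1,20]
    - [-4,2,45]
    - [-6,3,75]
    - [-6,3,105]
    - [-6,3,135]
    - [-6,3,160]
    - [-6,3,175]
    - [-6,3,178]
    - [-6,3,178]
    - [-6,3,178]
    - [-6,3,178]
    - [-6,3,178]
  turn: [0,0,0,0,0,0,0,0,0,0,0,0]
  grip: [100,100,100,100,100,100,100,100,100,45,45,45]
  grip_force: 50

```text
clock: 3.25
eef_pos: [0.5284, -0.3452, 0.0466]
orientation: [179.8, -0.1, 13.9]
wrist_force: [-0.4, -0.6, 0.4]
opening: 0.0739
grasp_force: 0.0
```

>>> servo_tool:
  xyz:
    - [0,0,0]
    - [0,0,0]
    - [0,0,0]
    - [0,0,0]
  turn: [0,0,0,0]
  grip: [30,30,30,30]

```text
clock: 3.58
eef_pos: [0.5274, -0.3438, 0.0448]
orientation: [-180.0, -0.0, 13.9]
wrist_force: [0.6, 1.5, 1.6]
opening: 0.0483
grasp_force: 1.3
```

>>> servo_tool:
  xyz:
    - [0,0,0]
    - [0,0,0]
    - [0,0,0]
    - [0,0,0]
    - [0,0,-10]
    - [0,0,-30]
    - [0,0,-60]
    - [0,0,-90]
    - [0,0,-110]
    - [0,0,-120]
    - [0,0,-120]
  turn: [0,0,0,0,0,0,0,0,0,0,0]
  grip: [30,30,30,30,30,30,30,30,30,30,30]

```text
clock: 4.5
eef_pos: [0.5284, -0.3454, 0.1673]
orientation: [179.8, -0.1, 13.9]
wrist_force: [1.6, -1.0, -4.4]
opening: 0.0455
grasp_force: 49.9
```

Run:
```python
from h import *
s,c=wcam(); save(c['frame'],'w2'); print(s['clock'],s['eef_pos'],s['orientation'],s['opening'],s['grasp_force'],s['wrist_force'],s['moment'])
for t in ('pin_top','spring_pin'):
    for d in lm(t,'wrist',c): print(totool(s,d['centre']))
```

```text
4.5 [ 0.52835623 -0.34537391  0.1673408 ] [ 1.79765066e+02 -1.42568528e-01  1.39229324e+01] 0.045533162691824176 49.856411162763834 [ 1.55443069 -0.96019183 -4.41170217] [-0.00802723 -0.11119026 -0.00660782]
pin_top []
spring_pin []
```

View pics/w2.png

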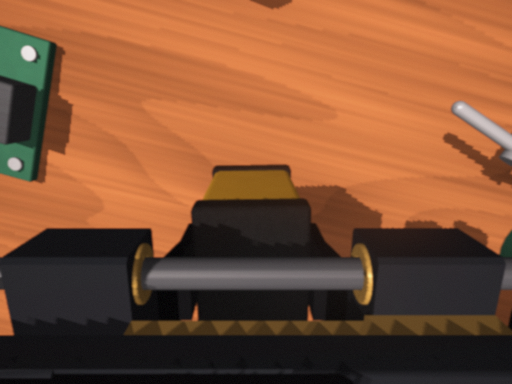

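The mallet is held square in the fingers, with its head at px (250,240). The jig's block is at the left edge, around (10,110). Next I carry it over the pin.

>>> servo_tool:
  xyz:
    - [4,-15,0]
    - [10,-40,0]
    - [19,-68,0]
    - [29,-100,0]
    - [38,-132,0]
    - [47,-164,0]
    - [55,-190,0]
    - [60,-208,0]
    - [62,-216,5]
    - [62,-217,15]
    - [62,-217,20]
    - [62,-217,20]
  turn: [0,0,0,0,0,0,0,0,0,0,0,0]
  grip: [30,30,30,30,30,30,30,30,30,30,30,30]
  grip_force: 60

```text
clock: 5.65
eef_pos: [0.5333, -0.1187, 0.1414]
orientation: [-179.9, 0.3, 13.9]
wrist_force: [-0.5, -0.3, -6.3]
opening: 0.0458
grasp_force: 59.8
```

Run:
```python
from h import *
s,c=wcam(); save(c['frame'],'w3'); print(s['clock'],s['eef_pos'],s['orientation'],s['wrist_force'])
for t in ('leg','pointer','mark','lever_tip','jig'): lm(t,'wrist',c)
c=r.camera('scene'); save(cv2.resize(c['frame'][110:230,150:310],None,fx=5,fy=5,interpolation=cv2.INTER_CUBIC),'s3')
```

```text
5.65 [ 0.53331303 -0.1186901   0.14144262] [-179.86927053    0.25122378   13.90833773] [-0.51341885 -0.26008073 -6.27077812]
leg [(0.89, [0.5431, 0.0031, 0.0449], [100.0, 141.0])]
pointer [(0.75, [0.5891, 0.0008, 0.0344], [116.0, 80.0])]
mark [(0.76, [0.5957, 0.0543, 0.012], [61.0, 56.0])]
lever_tip [(0.88, [0.5491, 0.0191, 0.0757], [56.0, 133.0])]
jig [(0.59, [0.5512, 0.0621, -0.0011], [55.0, 109.0])]
```

View pics/s3.png

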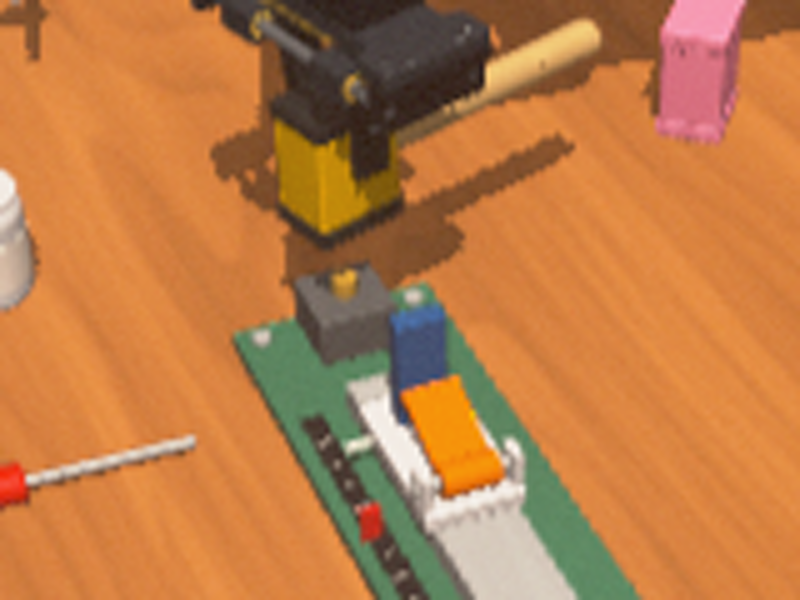

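The mallet is over the pin: head bottom at (325,235) in the crop, pin at (345,280). I drive it down.

>>> servo_tool:
  xyz:
    - [0,0,10]
    - [0,0,22]
    - [0,0,32]
    - [0,0,38]
    - [0,0,41]
    - [0,0,44]
    - [0,0,47]
    - [0,0,50]
    - [0,0,52]
    - [0,0,52]
  turn: [0,0,0,0,0,0,0,0,0,0]
  grip: [30,30,30,30,30,30,30,30,30,30]

```text
clock: 6.83
eef_pos: [0.5355, -0.1186, 0.0925]
orientation: [180.0, -0.0, 13.9]
wrist_force: [-0.8, -0.1, -3.2]
opening: 0.0458
grasp_force: 59.8
```

>>> servo_tool:
  xyz:
    - [0,0,1]
    - [0,0,2]
    - [0,0,3]
    - [0,0,3]
  turn: [0,0,0,0]
  grip: [30,30,30,30]

```text
clock: 7.17
eef_pos: [0.5357, -0.1186, 0.0906]
orientation: [180.0, -0.0, 13.9]
wrist_force: [-4.2, 1.9, 5.8]
opening: 0.0457
grasp_force: 59.9
```

>>> servo_tool:
  xyz:
    - [0,0,1]
    - [0,0,2]
    - [0,0,3]
    - [0,0,3]
    - [0,0,3]
  turn: [0,0,0,0,0]
  grip: [30,30,30,30,30]

```text
clock: 7.58
eef_pos: [0.536, -0.1187, 0.0904]
orientation: [180.0, -0.1, 14.0]
wrist_force: [-9.9, 4.4, 24.4]
opening: 0.0456
grasp_force: 59.9
```

The push built to about 29 N with the face stopped at 46 mm, so the pin is home. I lift and carry the mallet back.

>>> servo_tool:
  xyz:
    - [0,0,-8]
    - [0,0,-25]
    - [0,0,-50]
    - [0,5,-72]
    - [-8,30,-78]
    - [-17,60,-78]
    - [-27,95,-78]
    - [-37,130,-78]
    - [-47,165,-78]
    - [-56,195,-78]
    - [-62,217,-78]
    - [-62,217,-78]
  turn: [0,0,0,0,0,0,0,0,0,0,0,0]
  grip: [30,30,30,30,30,30,30,30,30,30,30,30]

```text
clock: 8.58
eef_pos: [0.5264, -0.3494, 0.1638]
orientation: [179.8, 0.0, 13.7]
wrist_force: [-0.2, 0.1, -5.0]
opening: 0.0458
grasp_force: 59.8
```

Run:
```python
from h import *
s=r.read_state(); print(s['clock'],s['eef_pos'],s['orientation'],s['wrist_force'],s['moment'])
c=r.camera('scene'); lm('pin_top','scene',c)
a=cv2.resize(c['frame'][150:260,180:290],None,fx=5,fy=5,interpolation=cv2.INTER_CUBIC)
b=cv2.resize(c['frame'][100:210,140:200],None,fx=4,fy=5,interpolation=cv2.INTER_CUBIC)
save(np.hstack([a,b]),'s4')
c=r.camera('top')
for t in ('pin_top','leg','pointer','mark','lever_tip'): lm(t,'top',c)
```

```text
8.5833 [ 0.52641078 -0.34936658  0.16376082] [1.79830054e+02 2.95298263e-02 1.36929038e+01] [-0.17760588  0.09752846 -4.97467725] [0.08093139 0.06212688 0.01409943]
pin_top []
pin_top [(0.35, [0.5361, -0.1171, 0.0458], [304.0, 185.0])]
leg [(0.86, [0.543, -0.0006, 0.0416], [267.0, 182.0])]
pointer [(0.78, [0.5917, -0.0024, 0.0301], [268.0, 167.0])]
mark []
lever_tip [(0.82, [0.546, 0.0219, 0.0786], [260.0, 179.0])]
```

View pics/s4.png

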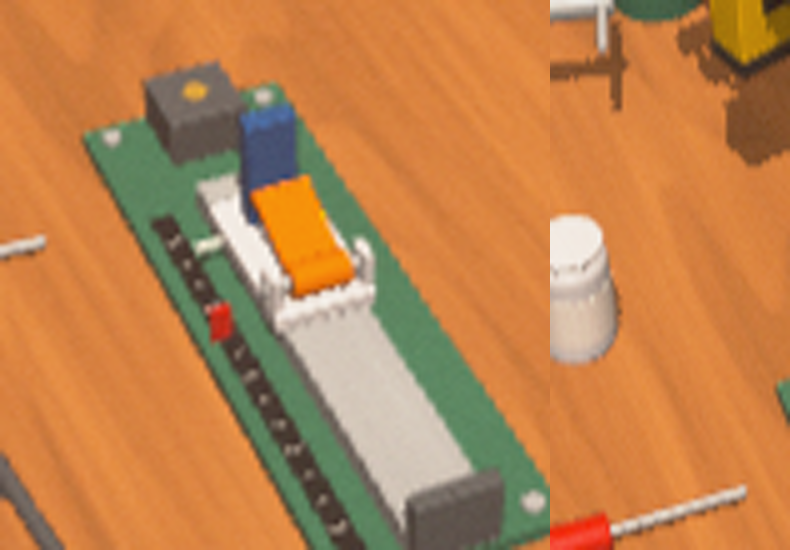

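The pin is flush with the block top at crop px (195,90). The mallet is hanging over its old, clear spot, so I set it down.

>>> servo_tool:
  xyz:
    - [0,0,15]
    - [0,0,40]
    - [0,0,70]
    - [0,0,95]
    - [0,0,107]
    - [0,0,112]
    - [0,0,115]
    - [0,0,117]
    - [0,0,118]
    - [0,0,118]
  turn: [0,0,0,0,0,0,0,0,0,0]
  grip: [30,30,30,30,30,30,30,30,30,30]

```text
clock: 9.82
eef_pos: [0.5283, -0.3448, 0.0481]
orientation: [179.9, -0.1, 13.9]
wrist_force: [-0.6, 0.8, -4.3]
opening: 0.0455
grasp_force: 59.8
```

>>> servo_tool:
  xyz:
    - [0,0,0.5]
    - [0,0,0.5]
  turn: [0,0]
  grip: [30,30]

```text
clock: 9.98
eef_pos: [0.5278, -0.3445, 0.047]
orientation: [179.9, -0.1, 13.9]
wrist_force: [-0.1, -0.4, -5.6]
opening: 0.0456
grasp_force: 59.8
```

>>> servo_tool:
  xyz:
    - [0,0,1]
    - [0,0,2]
    - [0,0,3]
    - [0,0,3]
    - [0,0,3]
  turn: [0,0,0,0,0]
  grip: [30,30,30,30,30]

```text
clock: 10.4
eef_pos: [0.5277, -0.3444, 0.0447]
orientation: [180.0, -0.0, 13.9]
wrist_force: [-3.2, 1.9, 4.7]
opening: 0.0456
grasp_force: 59.9
```

>>> servo_tool:
  xyz:
    - [0,0,0]
    - [0,0,0]
    - [0,0,0]
    - [0,0,0]
    - [0,0,0]
    - [0,0,0]
    - [0,0,-10]
    - [0,0,-35]
    - [0,0,-70]
    - [0,0,-105]
    - [0,0,-135]
    - [0,0,-135]
  turn: [0,0,0,0,0,0,0,0,0,0,0,0]
  grip: [100,100,100,100,100,100,100,100,100,100,100,100]

```text
clock: 11.4
eef_pos: [0.5309, -0.3469, 0.1876]
orientation: [179.4, -0.5, 13.9]
wrist_force: [0.8, -0.3, 0.8]
opening: 0.0871
grasp_force: 0.0
```

Run:
```python
from h import *
s,c=wcam(); save(c['frame'],'w5'); print(s['clock'],s['eef_pos'],s['orientation'],s['opening']);lm('mallet','wrist',c)
c=r.camera('scene');lm('mallet','scene',c)
# jig yaw from plate's green mask in top view
c=r.camera('top'); m=max(r.cut_out('jig','top'),key=lambda d:d['score'])['region']
hsv=cv2.cvtColor(c['frame'],cv2.COLOR_RGB2HSV)
g=((hsv[...,0]>65)&(hsv[...,0]<90)&(hsv[...,1]>80)).astype(np.uint8); n,l,st,_=cv2.connectedComponentsWithStats(m.astype(np.uint8))
k=1+np.argmax(st[1:,4]); v,u=np.nonzero(l==k); print(st[k])
P=np.array([atz(c,a,b,.012)[:2] for a,b in zip(u,v)],np.float32); print(cv2.minAreaRect(P))
v,u=np.nonzero(g); sel=(u>180)&(u<320)&(v>150)&(v<215); P=np.array([atz(c,a,b,.012)[:2] for a,b in zip(u[sel],v[sel])],np.float32); print(cv2.minAreaRect(P))
```

```text
11.4 [ 0.53089838 -0.34692336  0.18756525] [179.37357285  -0.45881878  13.94111772] 0.08707880948399789
mallet [(0.59, [0.5327, -0.3429, 0.0022], [248.0, 167.0])]
mallet [(0.85, [0.5323, -0.343, 0.0036], [194.0, 140.0]), (0.57, [0.2191, -0.2397, -0.0011], [289.0, 134.0]), (0.55, [0.2798, 0.1181, 0.0009], [332.0, 199.0])]
[ 186  158  129   49 5122]
((0.5464681386947632, 0.053012266755104065), (0.405327171087265, 0.13574159145355225), 86.44336700439453)
((0.5472428798675537, 0.049876898527145386), (0.39577147364616394, 0.1275336742401123), 87.04357147216797)
```

View pics/w5.png

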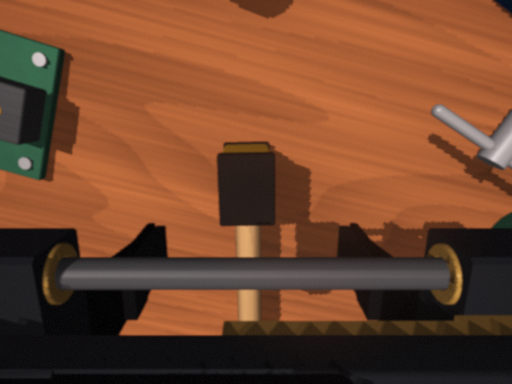

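The mallet stands upright on its own at px (246,188), handle still straight. Next I move above the leg, turned square to the jig (jig yaw ≈ -3.2°).

>>> servo_tool:
  xyz:
    - [5,-16,0]
    - [13,-45,0]
    - [22,-77,0]
    - [32,-110,0]
    - [42,-144,0]
    - [52,-178,0]
    - [62,-212,0]
    - [72,-246,0]
    - [82,-280,0]
    - [91,-312,0]
    - [97,-333,0]
    - [97,-333,0]
  turn: [1,3,5,7,9,11,13,15,16,17,17,17]
  grip: [100,100,100,100,100,100,100,100,100,100,100,100]

```text
clock: 12.7
eef_pos: [0.5401, 0.0067, 0.1765]
orientation: [-179.9, 0.2, -2.8]
wrist_force: [0.8, -0.5, -0.2]
opening: 0.087
grasp_force: 0.0
```

>>> servo_tool:
  xyz:
    - [0,0,0]
    - [0,0,0]
    - [0,0,0]
  turn: [0,0,0]
  grip: [100,100,100]

```text
clock: 12.95
eef_pos: [0.541, 0.0014, 0.1774]
orientation: [180.0, 0.1, -3.1]
wrist_force: [-0.2, -0.3, -0.3]
opening: 0.0868
grasp_force: 0.0
```

Run:
```python
from h import *
s,c=wcam(); save(c['frame'],'w6'); print(s['clock'],s['eef_pos'],s['orientation'])
for t in ('leg','pointer','mark','lever_tip'):
    for d in lm(t,'wrist',c)[:1]: print(totool(s,d['centre']))
```

```text
12.95 [0.54102882 0.00139702 0.17743911] [ 1.79983669e+02  6.00791481e-02 -3.13369268e+00]
leg [(0.67, [0.5428, 0.0038, 0.0433], [251.0, 178.0]), (0.24, [0.5491, 0.0638, -0.0012], [191.0, 165.0])]
[  1.8  -2.5 134.1]
pointer [(0.77, [0.5868, 0.0007, 0.0353], [251.0, 127.0])]
[ 45.9  -1.8 142.1]
mark []
lever_tip []
```

View pics/w6.png

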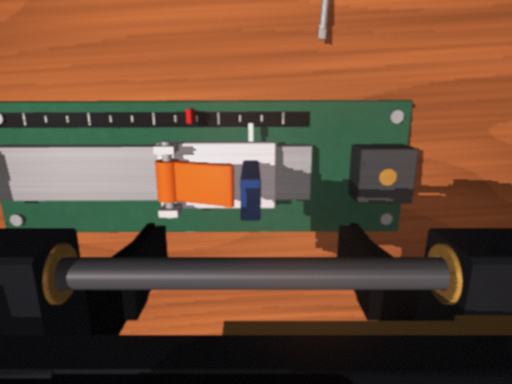

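The wrist view shows the blade at px (250,195), pointer at (251,132), red mark at (189,116) and lever from 158 to 233. The jig edges are parallel to the picture, so the hand is square to the jig. I go down to 87 mm, above the raised lever tip, and grip.

>>> servo_tool:
  xyz:
    - [1,-2,12]
    - [2,-4,32]
    - [2,-4,54]
    - [2,-4,74]
    - [2,-4,86]
    - [2,-4,90]
    - [2,-4,90]
    - [2,-4,90]
    - [2,-4,90]
    - [2,-4,90]
    - [2,-4,90]
    - [2,-4,90]
  turn: [0,0,0,0,0,0,0,0,0,0,0,0]
  grip: [100,100,100,100,100,100,100,70,40,25,22,20]
  grip_force: 15

```text
clock: 14.2
eef_pos: [0.5441, 0.0063, 0.0889]
orientation: [180.0, -0.1, -3.1]
wrist_force: [-1.1, 0.1, -0.6]
opening: 0.0615
grasp_force: 0.0
```

>>> servo_tool:
  xyz:
    - [0,0,0]
    - [0,0,0]
    - [0,0,0]
    - [0,0,0]
    - [0,0,0]
    - [0,0,0]
    - [0,0,0]
  turn: [0,0,0,0,0,0,0]
  grip: [15,10,5,5,5,5,5]

```text
clock: 14.78
eef_pos: [0.5434, 0.0054, 0.088]
orientation: [179.9, 0.0, -3.0]
wrist_force: [-0.8, -6.4, 0.4]
opening: 0.015
grasp_force: 2.7
```

>>> servo_tool:
  xyz:
    - [0,0,0]
    - [0,0,0]
    - [0,-4,0]
    - [0,-10,0]
    - [0,-17,0]
    - [0,-24,0]
    - [0,-31,0]
    - [0,-38,0]
    - [0,-43,0]
    - [0,-46,0]
    - [0,-46,0]
    - [0,-46,0]
  turn: [0,0,0,0,0,0,0,0,0,0,0,0]
  grip: [5,5,5,5,5,5,5,5,5,5,5,5]

```text
clock: 15.78
eef_pos: [0.5458, 0.0517, 0.088]
orientation: [179.9, 0.0, -3.1]
wrist_force: [-1.5, -4.5, 0.5]
opening: 0.014
grasp_force: 15.0
```

```bash
cat >> h.py <<'E'
def gap(n='wrist'):
    if n=='wrist': s,c=wcam()
    else: s=r.read_state(); c=r.camera(n)
    f=c['frame']; hsv=cv2.cvtColor(f,cv2.COLOR_RGB2HSV)
    jy=np.array([np.sin(np.radians(3.2)),np.cos(np.radians(3.2))]); out={}
    for t in ('pointer','mark'):
        for d in lm(t,n,c)[:1]: out[t]=np.array(d['centre'])[:2]@jy
    print(out, 'gap mm', 1000*(out['mark']-out['pointer']) if len(out)==2 else None); return s,c
E
python3 - <<'E'
from h import *
s,c=gap(); print(s['clock'],s['eef_pos'],s['opening'],s['grasp_force'],s['wrist_force'])
a=c['frame'][60:220,130:370]; save(cv2.resize(a,None,fx=3.3,fy=3.3,interpolation=cv2.INTER_CUBIC),'w7')
gap('scene'); gap('top')
E
```

```text
pointer [(0.96, [0.5889, 0.054, 0.0331], [247.0, 143.0])]
mark [(0.71, [0.5965, 0.0514, 0.0179], [250.0, 128.0])]
{'pointer': np.float64(0.08678908555630113), 'mark': np.float64(0.08461738300737603)} gap mm -2.171702548925097
15.7833 [0.54578854 0.05173871 0.08799829] 0.013994901235705268 14.99844009464141 [-1.49766411 -4.52800164  0.54343506]
pointer [(0.9, [0.5927, 0.0501, 0.0282], [225.0, 211.0]), (0.72, [0.5305, -0.3433, 0.0035], [194.0, 140.0])]
mark [(0.51, [0.5995, 0.0503, 0.0103], [223.0, 217.0])]
{'pointer': np.float64(0.08310728829496543), 'mark': np.float64(0.08368656268175534)} gap mm 0.5792743867899103
pointer []
mark []
{} gap mm None
```

View pics/w7.png

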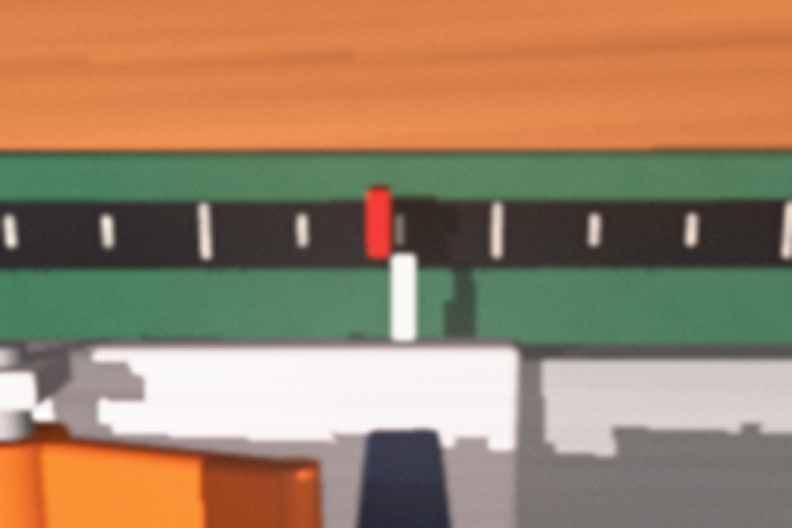

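The white pointer is at crop px (404,297) and the red mark at (379,222), both 26 px = 4 mm wide. The pointer is therefore 3.8 mm short, towards -y.

>>> servo_tool:
  xyz:
    - [0,-1.5,0]
    - [0,-3,0]
    - [0,-3.8,0]
    - [0,-3.8,0]
    - [0,-3.8,3]
    - [0,-3.8,7]
    - [0,-3.8,11]
    - [0,-3.8,15]
    - [0,-3.8,19]
    - [0,-3.8,23]
    - [0,-3.8,25]
    - [0,-3.8,25]
  turn: [0,0,0,0,0,0,0,0,0,0,0,0]
  grip: [5,5,5,5,5,5,5,5,5,5,5,5]

```text
clock: 17.23
eef_pos: [0.5519, 0.0553, 0.0704]
orientation: [180.0, -0.7, -3.1]
wrist_force: [-5.7, -5.4, 32.9]
opening: 0.0143
grasp_force: 24.0
```

>>> servo_tool:
  xyz:
    - [0,0,1]
    - [0,0,2]
    - [0,0,3]
    - [0,0,3]
  turn: [0,0,0,0]
  grip: [5,5,5,5]

```text
clock: 17.57
eef_pos: [0.5523, 0.0552, 0.0667]
orientation: [180.0, -0.7, -3.1]
wrist_force: [-1.5, -5.2, 27.8]
opening: 0.0138
grasp_force: 20.2
```

>>> servo_tool:
  xyz:
    - [0,0,0]
    - [0,0,0]
    - [0,0,1]
    - [0,0,2]
    - [0,0,2]
  turn: [0,0,0,0,0]
  grip: [5,5,5,5,5]
  grip_force: 8

```text
clock: 17.98
eef_pos: [0.5517, 0.0552, 0.063]
orientation: [180.0, -0.7, -3.1]
wrist_force: [3.0, -4.1, 15.9]
opening: 0.0142
grasp_force: 13.1
```

>>> servo_tool:
  xyz:
    - [0,0,1]
    - [0,0,2]
    - [0,0,3]
    - [0,0,4]
    - [0,0,4]
    - [0,0,4]
  turn: [0,0,0,0,0,0]
  grip: [5,5,5,5,5,5]

```text
clock: 18.48
eef_pos: [0.5516, 0.0552, 0.0589]
orientation: [180.0, -0.7, -3.1]
wrist_force: [1.3, -5.0, 16.7]
opening: 0.0139
grasp_force: 13.1
```

>>> servo_tool:
  xyz:
    - [0,0,1]
    - [0,0,2]
    - [0,0,3]
    - [0,0,3]
  turn: [0,0,0,0]
  grip: [5,5,5,5]

```text
clock: 18.82
eef_pos: [0.5518, 0.0553, 0.0571]
orientation: [180.0, -0.6, -3.1]
wrist_force: [-2.0, -5.5, 25.8]
opening: 0.0139
grasp_force: 20.2
```

Run:
```python
from h import *
s,c=gap(); print(s['clock'],s['eef_pos'],s['opening'],s['grasp_force'],s['wrist_force'])
a=c['frame'][60:220,130:370]; a=cv2.resize(a,None,fx=2,fy=2,interpolation=cv2.INTER_CUBIC)
c=r.camera('scene'); lm('lever_tip','scene',c)
b=cv2.resize(c['frame'][160:240,190:270],(320,320),interpolation=cv2.INTER_CUBIC)
save(np.hstack([a,b]),'w8')
```

```text
pointer [(0.58, [0.5922, 0.0548, 0.0311], [251.0, 155.0])]
mark [(0.43, [0.5956, 0.0553, 0.0112], [250.0, 144.0])]
{'pointer': np.float64(0.08777204913412416), 'mark': np.float64(0.08846106263319191)} gap mm 0.6890134990677477
18.8167 [0.55179168 0.05525508 0.05710386] 0.013917716954040177 20.22138205356896 [-2.0131755  -5.46489438 25.76834944]
lever_tip [(0.61, [0.5487, 0.0683, 0.055], [242.0, 203.0])]
```

View pics/w8.png

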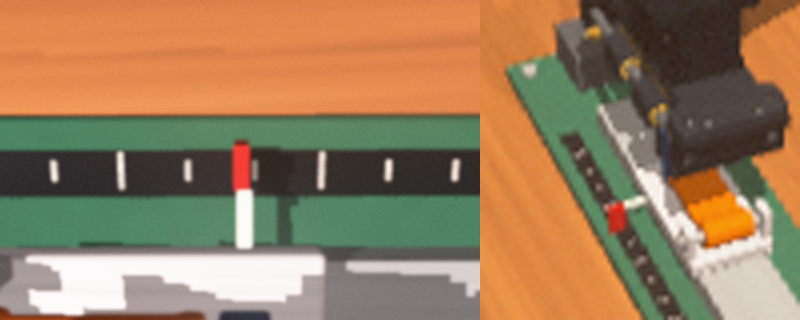

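Pointer (244.5,218) and mark (242,165) are now 0.6 mm apart. The lever looks level under the finger. I trim the position and push slightly further to be sure it's on its stop.

>>> servo_tool:
  xyz:
    - [0,-0.5,1]
    - [0,-0.6,2]
    - [0,-0.6,3]
    - [0,-0.6,3]
    - [0,-0.6,3]
  turn: [0,0,0,0,0]
  grip: [5,5,5,5,5]

```text
clock: 19.48
eef_pos: [0.5522, 0.056, 0.0562]
orientation: [180.0, -0.7, -3.1]
wrist_force: [-9.0, -5.3, 40.9]
opening: 0.0141
grasp_force: 27.5
```

The push has hit a hard stop: 3 mm commanded gave 0.9 mm of travel and +15 N. The lever is closed, so I ease the push slightly and check the alignment.

>>> servo_tool:
  xyz:
    - [0,0,-1]
    - [0,0,-2]
    - [0,0,-3]
    - [0,0,-3]
    - [0,0,-3]
    - [0,0,-3]
  turn: [0,0,0,0,0,0]
  grip: [5,5,5,5,5,5]
  grip_force: 12

```text
clock: 19.98
eef_pos: [0.5521, 0.056, 0.0563]
orientation: [180.0, -0.7, -3.1]
wrist_force: [2.6, -5.5, 18.2]
opening: 0.0139
grasp_force: 30.4
```

Run:
```python
from h import *
s,c=wcam(); print(s['clock'],s['eef_pos'],s['opening'],s['grasp_force'],s['wrist_force'])
f=c['frame'][60:220,130:370].astype(int)
red=(f[...,0]>170)&(f[...,1]<90)&(f[...,2]<90); v,u=np.nonzero(red); k=abs(u-120)<20; print('mark',u[k].mean(),u[k].min(),u[k].max(),v[k].min(),v[k].max())
b=v[k].max(); w=(f.min(2)>190); v2,u2=np.nonzero(w[b+3:b+20]); k=abs(u2-121)<15; print('ptr',u2[k].mean(),u2[k].min(),u2[k].max())
c2=r.camera('scene'); lm('lever_tip','scene',c2); lm('mallet','scene',c2)
r.cut_out
```

```text
19.9833 [0.55212938 0.05595191 0.05634633] 0.013934462353784045 30.40638630220201 [ 2.55110663 -5.47801012 18.2172831 ]
mark 121.5 118 125 73 94
ptr 121.52592592592593 118 125
lever_tip [(0.65, [0.5501, 0.0675, 0.0551], [242.0, 203.0])]
mallet [(0.97, [0.532, -0.3453, 0.002], [194.0, 140.0]), (0.92, [0.2799, 0.1158, 0.0026], [332.0, 199.0]), (0.68, [0.2183, -0.2384, -0.0012], [289.0, 134.0])]
```

Pointer and mark are level to within 0.1 px. The lever is closed, the mallet is standing and the leg is held.

```bash
python3 -c "
from h import *
print(r.sign_off())"
```

```text
the job is handed in; nothing more can be done
None
```

I handed the job in at about 20 s: pin driven home, mallet standing upright and released, lever pressed to its stop, and the arm still holding the leg with its pointer level with the red mark.

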